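Line up the bench consumables by height

TASK

Line up the spray can, the bottle with the blue cap, the screw jar and the wire spool on the plywood strip in order of height, the tallest on the mark next to the upright steel post and the shortest at the far end, one standing upright in the middle of each round mark. Knock none of them over, and leave the gear motor and the hex keys where they lie.

Things in the scene. Friction and masses are not known exactly. Their poses are not given: they have to be found in the camera images.
- strip: Flat plywood strip fixed to the bench, 75 x 400 mm, 8 mm thick; origin at the centre of its underside, z up, y along its length. On its top (8 mm above the bench) lie four flush dark round marks of 64 mm diameter, on its centre line (x = 0) at y = -127.5, -42.5, +42.5 and +127.5 mm.
- end_post: Upright round steel post, 20 mm wide and 45 mm high, fixed on top of the strip on its centre line at y = +185 or -185 mm (the end changes; a flat black plug 3 mm high fills the other end). Origin at the centre of its foot. The nearest mark's centre is 57.5 mm from it along the strip, the others 85 mm further each.
- spray_can: Blue round spray can, 53 mm diameter, 161 mm high with its nozzle (the body goes to 143 mm, the nozzle is 17 mm wide), 0.2 to 0.4 kg, loose, standing upright. Origin at the centre of its underside, z up.
- bottle: White round plastic bottle with a blue cap, 47 mm diameter, 114 mm high with the 26 mm wide cap (the body goes to 96 mm), about 0.12 kg, loose, standing upright. Origin at the centre of its underside, z up.
- screw_jar: Clear round jar of screws with a black lid, 58 mm diameter, 70 mm high (lid 54 mm wide, above 56 mm), about 0.18 kg, loose, standing upright. Origin at the centre of its underside, z up.
- wire_spool: Round spool of grey wire with flat white flanges, 54 mm diameter, 36 mm high, about 0.25 kg, loose, standing on a flange. Origin at the centre of its underside, z up.
- gear_motor: Bystander: grey geared motor lying loose near the front of the bench, 36 x 105 x 36 mm; origin at the centre of its underside, y along its length. It is to stay where it is.
- hex_keys: Bystander: black folding hex key set lying loose to the right of the strip, 35 x 94 x 26 mm; origin at the centre of its underside, y along its length. It is to stay where it is.
Not all that is in view belongs to the job. Leave any purple look-alike of the screw_jar alone.

How it is judged:
By the outcome, as a careful person would: the job done as asked, in the order asked, and still so for the second after the job is handed in, with the robot touching nothing.
It also fails if it takes over 104 s, if anything falls off the work surface, if the arm or the gripper's body presses on something with over 40 N, if the wrist force passes 120 N, or if a joint passes its speed limit or range.

ROBOT

A 6-joint arm with a two-finger parallel gripper is mounted at the origin on a cart in front of the work surface, level with it; the furniture and walls round the work are solid. World frame = base frame: x ahead of the robot, y to its left, z up, the work surface at z = 0. Lengths are in mm, angles in rad, forces in N, time in s.
With the tool pointing down it reaches from about 275 to 1000 mm from the base axis. Payload 8.4 kg.
Tool frame: the origin (TCP) lies between the finger pads; the fingertips stand 8 mm ahead of it and the grasp point (between the pads) lies 11 mm behind it (tcp_to_tips is the distance from the TCP to the fingertips, in mm); z points along the fingers, y is the line along which they close (so a half turn about z gives the same grasp; the last joint's range is limited). The gripper opens to 85 mm and grips with 20 to 120 N. Pads are 22 mm wide; open, the fingers measure 114 mm over their backs; the gripper's body (76 mm by 85 mm) begins 54 mm behind the grasp point. The pads swing forward as they close: fully open they stand 13 mm farther back than shut.
Start: joints at [-1.198, 0.353, 1.633, -0, 1.155, -0.002], TCP at [228.803, -581.616, 202.881] pointing down, gripper open.
Joint ranges: [-2.63, 2.63], [-0.92, 2.1], [0.06, 2.66], [-1.3, 4.44], [0, 2.69], [-3.02, 3.02]. Speed limits (rad/s): [2.22, 2.22, 2.79, 3.14, 3.14, 3.14].

INTERFACE

Orientations are given as [roll, pitch, yaw] about the fixed x, y, z axes, in that order (R = Rz(yaw) Ry(pitch) Rx(roll)).
In Python, from rig import * gives the robot as it stands.
- The arm moves only by the tool step_arm, never from a script. Its argument "motion" is a list of rows, each an object with "claw": the finger opening in mm, from 0 to 85.4; "delta_pos": the shift along the tool's x, y, z in mm, a list of three; "turn": the turn about the tool's z in rad. In form: [{"claw": claw, "delta_pos": [dx, dy, dz], "turn": turn}, ...]. A call has 1 to 8 rows; each row shifts and turns the commanded pose from where the row before left it, along the tool's axes as they then stand; what a row does not reach is not made up. A row lasts 1/12 s, in which the tool goes at most 41.7 mm and 7.16 degrees, less where a joint would pass 70% of its speed; a pose out of reach is approached as far as the arm can. A call is refused whole if a number of a shift passes 41.7 or a number of a turn 0.125, either way. A call with a gripper value outside its range is refused whole. The fingers move at their own pace and stop on an object; "force" is the grip in N (left out, the last holds). Time passes only in rows, so rows that do not move let the fingers close. It gives the time, the measured TCP pose, the force, the opening and the grip force at its end, in the units of the state.
- sense(): the state, without advancing time (a new reading comes with each control period).
- grab_frame(name): name is "scene" or "side" or "wrist"; returns a dict with "img" (384x512x3 uint8, red, green, blue), "vertical_fov" (degrees; the focal length in pixels is half the picture's height over the tangent of half this angle, whatever the lens; pixels are square), "cx", "cy" (the principal point, pixels), "D" ([k1, k2, p1, p2, k3] as OpenCV has them; the pictures are not rectified), "R" (3x3) and "t" (3): a world point X has camera coordinates R X + t. Camera axes: x right, y down, z forward; pixel columns grow to the right and rows downward; lengths in mm; the calibration is good to about 2 mm. A picture is of the moment at which its call begins. There is no depth.
- sign_off(): hands the job in; it is judged then, once.
The state is a dict: "clock": time; "qpos": joint angles; "qvel": joint speeds; "joint_efforts": joint torques, N m; "eef_pos": TCP position; "tcp_rot": TCP orientation; "contact_force": force on the tool from outside, world axes, zero at the start; "wrist_torque": the same for the moment, N m; "opening": opening from 0.0 (shut) to 1.0 (fully open); "grasp_force": force on a finger pad.
Only numpy, scipy, OpenCV 4.12 (cv2) and the standard library are available. Lean on these libraries where they do the work, as an engineer would, in place of code of your own. Each camera call takes 0.05 s, during which the arm holds its last target. There are 200 camera calls.

## Working session

There is one attempt and no reset: what is moved stays moved. The work goes in short steps, Python scripts to look and compute and a tool call to move; the robot and the scene stay as the last step left them, time stands still between calls to the robot, and variables do not carry over. Pictures are saved under pics/ and viewed, at most 14 in all, crops included, and the job is handed in when it is done.

Besides the shell and the picture viewer there is one more tool, called after "Call:" by a JSON object that holds its "method" and its "body". step_arm: Moves the arm, as the interface text tells. Its arguments: {"type":"object","properties":{"motion":{"type":"array","items":{"type":"object","properties":{"claw":{"type":"number"},"delta_pos":{"type":"array","items":{"type":"number"}},"turn":{"type":"number"}}}},"force":{"type":"number"}},"required":["motion"]}

```bash
mkdir -p pics
cat > h.py <<'E'
from rig import *
import numpy as np, cv2
def K(f):
    h,w=f["img"].shape[:2]; F=h/2/np.tan(np.radians(f["vertical_fov"])/2)
    return np.array([[F,0,f["cx"]],[0,F,f["cy"]],[0,0,1]])
def ray(f,px):
    u=cv2.undistortPoints(np.array(px,float).reshape(-1,1,2),K(f),np.array(f["D"],float)).reshape(-1,2)
    R=np.array(f["R"]);t=np.array(f["t"])
    return -R.T@t,(np.c_[u,np.ones(len(u))])@R
def at(f,px,z):
    c,d=ray(f,px); return c+d*((z-c[2])/d[:,2])[:,None]
def proj(f,X):
    return cv2.projectPoints(np.array(X,float).reshape(-1,3),cv2.Rodrigues(np.array(f["R"],float))[0],np.array(f["t"],float),K(f),np.array(f["D"],float))[0].reshape(-1,2)
def save(f,n,s=1.5):
    cv2.imwrite("pics/"+n,cv2.resize(f["img"][...,::-1],None,fx=s,fy=s,interpolation=cv2.INTER_CUBIC))
E
python3 - <<'E'
from h import *
for n in("scene","side"):
    f=grab_frame(n); save(f,n+"0.png"); c,_=ray(f,[[256,192]]); print(n,c,f["D"],f["vertical_fov"])
print(sense())
E
```

```text
scene [-411.22735351  576.78610992  702.03032313] [-0.01646404  0.          0.          0.          0.        ] 53.074386069397136
side [  287.04650977 -1032.72965363   619.97157838] [-0.12073638  0.          0.          0.          0.        ] 49.992981213199826
{'clock': 0.1, 'qpos': array([-1.19839696e+00,  3.53585706e-01,  1.63406751e+00,  4.62344217e-06,
        1.15524723e+00, -2.40841113e-03]), 'qvel': array([ 0.00049468, -0.00027262, -0.00351386, -0.0010358 , -0.00058151,
        0.00076361]), 'joint_efforts': array([ 7.84780023e-04, -6.06354547e+01, -3.42819107e+01,  4.14278122e-05,
        3.97952812e-03,  2.38506601e-06]), 'eef_pos': array([ 228.6283397 , -581.16008571,  202.22922983]), 'tcp_rot': array([-3.14028488e+00, -7.37719530e-06,  3.74805903e-01]), 'contact_force': array([-0.35989063,  0.01892633,  0.44498461]), 'wrist_torque': array([0.00981132, 0.00144346, 0.04098733]), 'grasp_force': 0.0, 'opening': 1.00075522868432}
```

View pics/scene0.png

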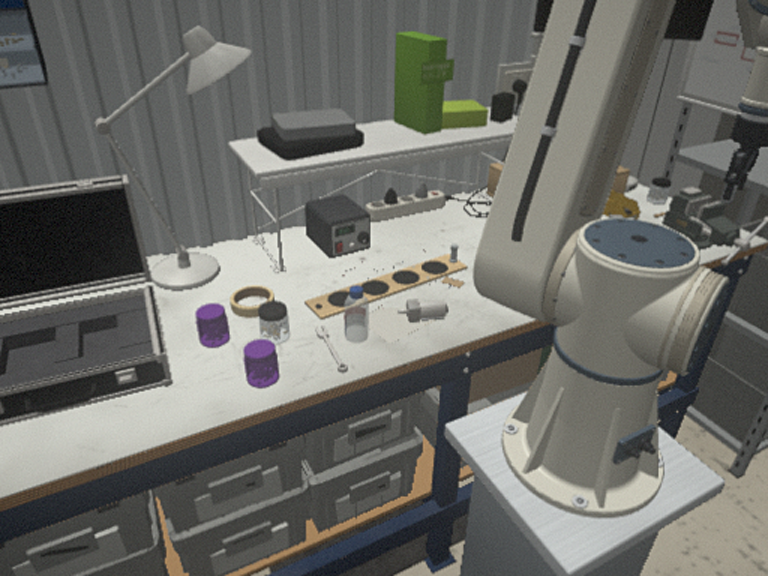

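View pics/side0.png

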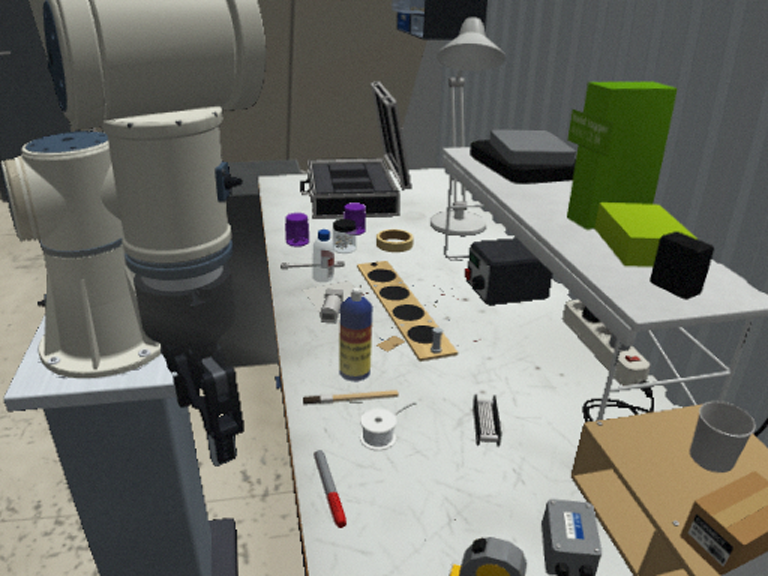

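The scene view shows the bottle at (356,315), the jar at (273,320) with purple look-alikes at (212,325) and (261,362), and the strip from (310,305) to (465,262) with the post at its right end. In the side view the can is at (356,335), the spool at (378,428), the bottle at (323,258), the clear jar at (345,236), the purple jars at (297,229) and (355,217), and the post at (437,340). The black lid and clear body pick out the right jar.

Run:
```python
from h import *
from scipy.optimize import least_squares
S=grab_frame("side");C=grab_frame("scene")
def p(f,x,z): return at(f,np.array([x])/1.5,z)[0].round(1)
print("can",p(S,(357,292),161),"bottle",p(S,(324,233),114),p(C,(356,288),114))
print("jar",p(S,(345,225),70),p(C,(273,308),70),"spool",p(S,(378,416),36))
print("motor",p(S,(333,303),36),p(C,(428,308),36),"hex",p(S,(487,415),26))
m=np.array([(381,275.5),(394,293),(408,312),(422,334.5)]);M=at(S,m/1.5,8);print(M.round(1))
mc=np.array([(341,298),(375,288),(406,277),(435,267.5)]);print(at(C,mc/1.5,8).round(1))
print("post",p(S,(437,331),53),p(C,(454,246),53))
# purple and others
print("purp",p(S,(297,217),70),p(S,(355,207),70))
cv2.imwrite("pics/crop.png",cv2.resize(S["img"][130:310,170:350,::-1],None,fx=3.3,fy=3.3,interpolation=cv2.INTER_CUBIC))
```

```text
can [ 441.3 -186.6  161. ] bottle [434.9 172.7 114. ] [430.6 186.6 114. ]
jar [503.3 318.4  70. ] [499.3 331.3  70. ] spool [ 445.4 -341.3   36. ]
motor [429.4   6.9  36. ] [407.6  35.4  36. ] hex [ 610.1 -357.5   26. ]
[[558.9 163.1   8. ]
 [568.6  78.2   8. ]
 [577.8  -4.6   8. ]
 [582.9 -91.1   8. ]]
[[560.  163.    8. ]
 [563.5  78.1   8. ]
 [574.1  -7.9   8. ]
 [581.5 -91.9   8. ]]
post [ 590.2 -153.7   53. ] [ 583.8 -143.5   53. ]
purp [395.8 388.9  70. ] [548.  435.7  70. ]
```

View pics/crop.png

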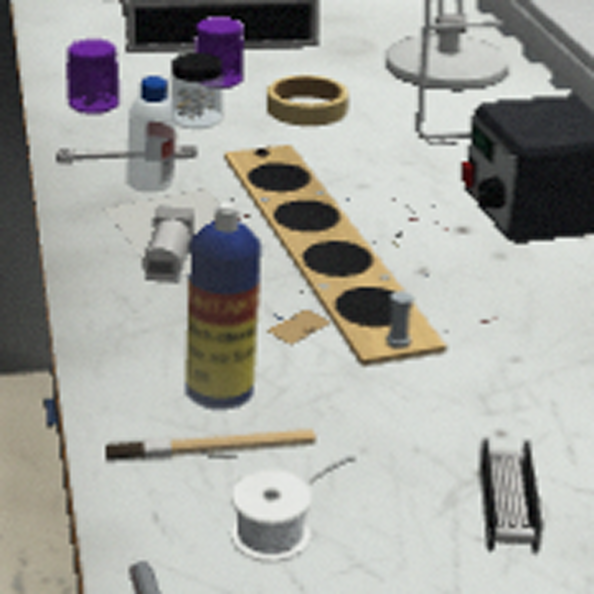

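The crop confirms the clear jar with the black lid at (197,90), the purple jars at (93,75) and (219,50), and the marks and post as measured. The plan is to place the shortest first, working toward the post, with the fingers closing across the strip (yaw 1.66).

Call:
{"method": "step_arm", "body": {"motion": [{"claw": 85,"delta_pos": [0,0,0],"turn": -0.12},{"claw": 85,"delta_pos": [0,0,0],"turn": -0.12},{"claw": 85,"delta_pos": [0,0,0],"turn": -0.12},{"claw": 85,"delta_pos": [0,0,0],"turn": -0.12},{"claw": 85,"delta_pos": [0,0,0],"turn": -0.12},{"claw": 85,"delta_pos": [0,0,0],"turn": -0.12},{"claw": 85,"delta_pos": [0,0,0],"turn": -0.12},{"claw": 85,"delta_pos": [0,0,0],"turn": -0.12}], "force": 40}}

```text
clock: 0.87
eef_pos: [228.7, -581.5, 202.7]
tcp_rot: [-3.141, -0.0, 1.341]
contact_force: [0.3, 0.4, -0.1]
opening: 0.995
grasp_force: 0.0
```

Call:
{"method": "step_arm", "body": {"motion": [{"claw": 85,"delta_pos": [0,0,0],"turn": -0.12},{"claw": 85,"delta_pos": [0,0,0],"turn": -0.12},{"claw": 85,"delta_pos": [0,0,0],"turn": -0.085},{"claw": 85,"delta_pos": [27,27,0],"turn": 0},{"claw": 85,"delta_pos": [27,27,0],"turn": 0},{"claw": 85,"delta_pos": [27,27,0],"turn": 0},{"claw": 85,"delta_pos": [27,27,0],"turn": 0}]}}

```text
clock: 1.45
eef_pos: [327.3, -463.1, 202.7]
tcp_rot: [-3.141, -0.0, 1.659]
contact_force: [0.7, -1.1, -0.5]
opening: 0.996
grasp_force: 0.0
```

Call:
{"method": "step_arm", "body": {"motion": [{"claw": 85,"delta_pos": [27,30,0],"turn": 0},{"claw": 85,"delta_pos": [27,30,0],"turn": 0},{"claw": 85,"delta_pos": [27,30,0],"turn": 0},{"claw": 85,"delta_pos": [27,30,0],"turn": 0},{"claw": 85,"delta_pos": [4,10,0],"turn": 0},{"claw": 85,"delta_pos": [0,0,0],"turn": 0},{"claw": 85,"delta_pos": [0,0,0],"turn": 0}]}}

```text
clock: 2.03
eef_pos: [446.4, -341.2, 202.7]
tcp_rot: [-3.141, 0.0, 1.662]
contact_force: [-0.6, -0.4, -0.3]
opening: 0.997
grasp_force: 0.0
```

Run:
```python
from h import *
f=grab_frame("wrist"); save(f,"w1.png"); s=sense(); print(s["eef_pos"],s["tcp_rot"],s["qpos"],ray(f,[[256,192]]),f["vertical_fov"],f["D"])
X=[(445,-341,36),(441,-187,161),(435,180,114)]; print(proj(f,X)*1.5)
```

```text
[ 445.78250367 -341.76766937  202.70049878] [-3.14088981e+00  8.32687027e-05  1.66029268e+00] [-6.56399117e-01  2.55598538e-01  1.77036216e+00 -5.98996325e-04
  1.11609175e+00 -7.45632239e-01] (array([ 438.72756433, -259.90328446,  373.47695335]), array([[ 0.02778618, -0.32262533, -0.94619585]])) 60.10652234031412 [-0.08611886  0.          0.          0.          0.        ]
[[ 383.19606036  241.5194542 ]
 [ 408.19476135  -74.88127667]
 [ 254.35233789 2062.26660311]]
```

View pics/w1.png

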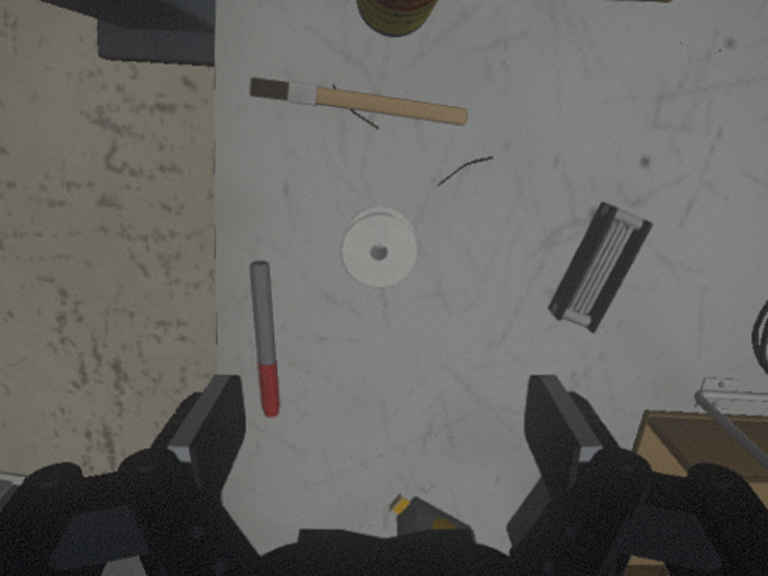

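The wrist view shows the spool's top centre at (379,251), the hex keys at (600,268), and the foot of the can at (395,30). Now the exact position, then the descent.

```bash
cat >> h.py <<'E'
def to(x,y,z):
    s=sense();p=s["eef_pos"];a=s["tcp_rot"][2];d=np.array([x,y,z])-p
    print("tool d",np.round([np.cos(a)*d[0]+np.sin(a)*d[1],np.sin(a)*d[0]-np.cos(a)*d[1],-d[2]],1),"yaw",round(a,3),"p",p.round(1))
E
python3 - <<'E'
from h import *
f=grab_frame("wrist")
print(at(f,np.array([[379.5,251]])/1.5,36),at(f,np.array([[395,36]])/1.5,0))
q=at(f,np.array([[379.5,251]])/1.5,36)[0]; to(q[0],q[1],12)
E
```

```text
[[ 442.36054397 -348.54588734   36.        ]] [[ 440.17390936 -203.50041961    0.        ]]
tool d [ -6.1  -3.6 190.7] yaw 1.659 p [ 445.4 -342.1  202.7]
```

Call:
{"method": "step_arm", "body": {"motion": [{"claw": 85,"delta_pos": [-6,-3.5,30],"turn": 0},{"claw": 85,"delta_pos": [0,0,35],"turn": 0},{"claw": 85,"delta_pos": [0,0,35],"turn": 0},{"claw": 85,"delta_pos": [0,0,0],"turn": 0},{"claw": 85,"delta_pos": [0,0,0],"turn": 0}]}}

```text
clock: 2.55
eef_pos: [441.3, -347.8, 101.8]
tcp_rot: [-3.138, -0.003, 1.658]
contact_force: [0.7, -1.3, -0.3]
opening: 0.999
grasp_force: 0.0
```

Run:
```python
from h import *
f=grab_frame("wrist"); save(f,"w2.png"); s=sense(); print(s["eef_pos"]); print(proj(f,[(442.4,-348.5,36)])*1.5)
```

```text
[ 442.82673544 -348.57398427  103.61526163]
[[387.68400299 291.3178793 ]]
```

View pics/w2.png

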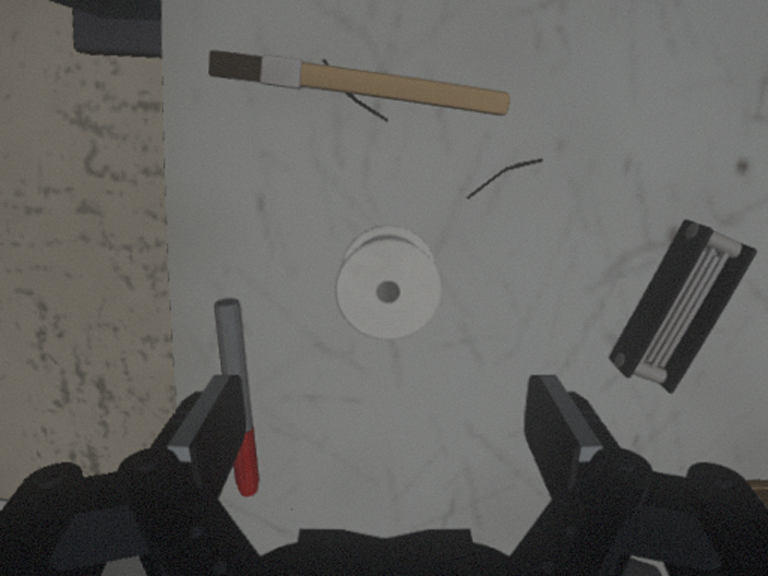

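The spool is at (388,291), as predicted, and the pen is clear of the fingers. Descending to grasp.

Call:
{"method": "step_arm", "body": {"motion": [{"claw": 85,"delta_pos": [0,0,30],"turn": 0},{"claw": 85,"delta_pos": [0,0,30],"turn": 0},{"claw": 85,"delta_pos": [0,0,20],"turn": 0},{"claw": 85,"delta_pos": [0,0,10],"turn": 0},{"claw": 85,"delta_pos": [0,0,0],"turn": 0},{"claw": 45,"delta_pos": [0,0,0],"turn": 0},{"claw": 45,"delta_pos": [0,0,0],"turn": 0},{"claw": 45,"delta_pos": [0,0,0],"turn": 0}]}}

```text
clock: 3.27
eef_pos: [444.5, -348.6, 14.7]
tcp_rot: [3.139, 0.002, 1.66]
contact_force: [0.3, -0.1, 0.3]
opening: 0.598
grasp_force: 0.0
```

Call:
{"method": "step_arm", "body": {"motion": [{"claw": 45,"delta_pos": [0,0,0],"turn": 0},{"claw": 45,"delta_pos": [0,0,0],"turn": 0},{"claw": 45,"delta_pos": [0,0,0],"turn": 0},{"claw": 45,"delta_pos": [0,0,0],"turn": 0}]}}

```text
clock: 3.6
eef_pos: [443.5, -347.7, 13.1]
tcp_rot: [3.141, 0.0, 1.66]
contact_force: [-0.3, -0.4, -0.2]
opening: 0.525
grasp_force: 0.0
```

Call:
{"method": "step_arm", "body": {"motion": [{"claw": 35,"delta_pos": [0,0,0],"turn": 0},{"claw": 35,"delta_pos": [0,0,0],"turn": 0},{"claw": 35,"delta_pos": [0,0,0],"turn": 0}]}}

```text
clock: 3.85
eef_pos: [443.3, -347.6, 12.8]
tcp_rot: [-3.142, -0.0, 1.66]
contact_force: [0.2, 0.6, 0.3]
opening: 0.412
grasp_force: 0.0
```

Run:
```python
from h import *
f=grab_frame("wrist"); g=grab_frame("side")["img"][220:350,180:330]
a=cv2.resize(f["img"],(512,384)); b=cv2.resize(g,(443,384))[:, :280]
cv2.imwrite("pics/w3.png",np.hstack([a,b])[...,::-1]); s=sense(); print(s["eef_pos"],s["opening"],s["grasp_force"])
```

```text
[ 443.32998135 -347.57531272   12.80896664] 0.408203416077514 0.0
```

View pics/w3.png

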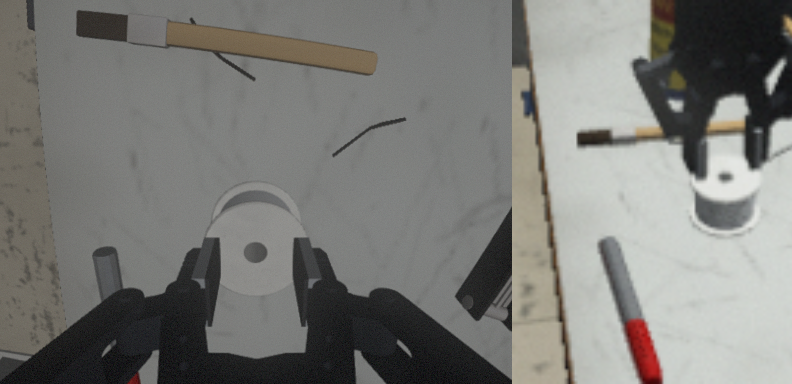

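Run:
```python
from h import *
f=grab_frame("wrist"); g=grab_frame("side")
P=[(443-17,-347.6,5),(443+17,-347.6,5),(443-17,-347.6,40),(443+17,-347.6,40),(443,-347.6,36),(443,-347.6,0)]
print(proj(f,P)); q=proj(g,P)
print((q-[180,220])*384/130+[512,0])
print(at(g,np.array([[ (726-512)*130/384+180, 178*130/384+220]]),36))
for o in (0,0.5,1): pass
```

```text
[[227.65575713 222.67767903]
 [285.14960932 227.35563655]
 [221.82837203 252.07665694]
 [290.94201036 257.50325653]
 [256.49146232 250.86263094]
 [256.47254599 221.58465942]]
[[700.15277366 209.75404676]
 [744.34342992 204.34566095]
 [700.70641672 173.53781915]
 [745.78146762 168.25726232]
 [723.20544463 175.10706136]
 [722.18261519 212.09549691]]
[[ 444.35340913 -351.20266917   36.        ]]
```

Run:
```python
import rig; print([n for n in dir(rig) if n[0]!='_']); print(getattr(rig,'tcp_to_tips',None))
from h import *
# residual against tips seen: side-view tip pixels -> height if at tool y
g=grab_frame("side"); c,d=ray(g,[[(700-512)*130/384+180,172*130/384+220],[(757-512)*130/384+180,166*130/384+220]])
print(c+d*((-348-c[1])/d[:,1])[:,None])
```

```text
['MotionError', 'grab_frame', 'sense', 'sign_off', 'tcp_to_tips']
8.0
[[ 425.37186895 -348.           41.87213517]
 [ 468.3981479  -348.           41.22705297]]
```

The side and wrist views both put the fingertips near z = 41, above the spool, so they really stand about 28 mm behind the reported TCP and not 8 mm ahead. I'll reopen, go lower in small steps and watch the force.

Call:
{"method": "step_arm", "body": {"motion": [{"claw": 85,"delta_pos": [0,0,0],"turn": 0},{"claw": 85,"delta_pos": [0,0,0],"turn": 0},{"claw": 85,"delta_pos": [0,0,0],"turn": 0},{"claw": 85,"delta_pos": [0,0,0],"turn": 0},{"claw": 85,"delta_pos": [0,0,5],"turn": 0},{"claw": 85,"delta_pos": [0,0,5],"turn": 0},{"claw": 85,"delta_pos": [0,0,5],"turn": 0},{"claw": 85,"delta_pos": [0,0,0],"turn": 0}]}}

```text
clock: 4.77
eef_pos: [442.6, -347.0, -3.5]
tcp_rot: [-3.14, -0.001, 1.66]
contact_force: [-0.5, 0.1, 1.0]
opening: 0.996
grasp_force: 0.0
```

Run:
```python
from h import *
f=grab_frame("wrist"); g=grab_frame("side")["img"][220:350,180:330]
a=cv2.resize(f["img"],(512,384)); b=cv2.resize(g,(443,384))[:, :280]
cv2.imwrite("pics/w4.png",np.hstack([a,b])[...,::-1]); s=sense(); print(s["eef_pos"],s["opening"],s["contact_force"])
```

```text
[ 443.0194913  -347.36551203   -2.65429488] 0.9973074152078573 [ 0.16728439 -0.69686362 -0.06197743]
```

View pics/w4.png

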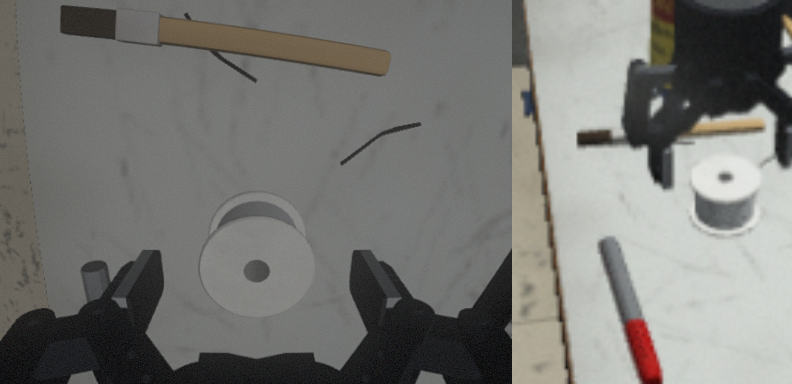

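The tips are at about z = 37 with TCP z = -3 and no contact, which confirms the offset. Continuing down 23 mm.

Call:
{"method": "step_arm", "body": {"motion": [{"claw": 85,"delta_pos": [0,0,6],"turn": 0},{"claw": 85,"delta_pos": [0,0,6],"turn": 0},{"claw": 85,"delta_pos": [0,0,6],"turn": 0},{"claw": 85,"delta_pos": [0,0,4],"turn": 0},{"claw": 85,"delta_pos": [0,0,0],"turn": 0},{"claw": 70,"delta_pos": [0,0,0],"turn": 0},{"claw": 60,"delta_pos": [0,0,0],"turn": 0},{"claw": 60,"delta_pos": [0,0,0],"turn": 0}]}}

```text
clock: 5.53
eef_pos: [443.5, -347.7, -23.9]
tcp_rot: [3.141, 0.0, 1.66]
contact_force: [0.2, 0.4, -0.3]
opening: 0.702
grasp_force: 0.0
```

Call:
{"method": "step_arm", "body": {"motion": [{"claw": 45,"delta_pos": [0,0,0],"turn": 0},{"claw": 45,"delta_pos": [0,0,0],"turn": 0},{"claw": 45,"delta_pos": [0,0,0],"turn": 0},{"claw": 45,"delta_pos": [0,0,0],"turn": 0}]}}

```text
clock: 5.87
eef_pos: [443.6, -347.8, -23.6]
tcp_rot: [3.141, 0.0, 1.66]
contact_force: [-0.8, 0.4, 5.9]
opening: 0.613
grasp_force: 41.9
```

The spool is gripped (opening 52 mm, 42 N). Lifting it and carrying it to the far mark.

Call:
{"method": "step_arm", "body": {"motion": [{"claw": 45,"delta_pos": [0,0,-25],"turn": 0},{"claw": 45,"delta_pos": [0,0,-35],"turn": 0},{"claw": 45,"delta_pos": [0,0,-35],"turn": 0},{"claw": 45,"delta_pos": [0,32,-5],"turn": 0},{"claw": 45,"delta_pos": [0,32,0],"turn": 0},{"claw": 45,"delta_pos": [5,32,0],"turn": 0},{"claw": 45,"delta_pos": [10,32,0],"turn": 0},{"claw": 45,"delta_pos": [20,32,0],"turn": 0}]}}

```text
clock: 6.53
eef_pos: [601.0, -299.4, 75.8]
tcp_rot: [3.141, 0.001, 1.658]
contact_force: [0.1, -1.0, -3.4]
opening: 0.614
grasp_force: 44.0
```

Call:
{"method": "step_arm", "body": {"motion": [{"claw": 45,"delta_pos": [35,0,0],"turn": 0},{"claw": 45,"delta_pos": [38,0,0],"turn": 0},{"claw": 45,"delta_pos": [38,0,0],"turn": 0},{"claw": 45,"delta_pos": [38,0,0],"turn": 0},{"claw": 45,"delta_pos": [38,0,0],"turn": 0},{"claw": 45,"delta_pos": [38,0,0],"turn": 0},{"claw": 45,"delta_pos": [38,0,0],"turn": 0},{"claw": 45,"delta_pos": [38,0,0],"turn": 0}]}}

```text
clock: 7.2
eef_pos: [572.0, 3.0, 75.6]
tcp_rot: [-3.141, -0.0, 1.66]
contact_force: [0.6, 0.6, -2.5]
opening: 0.614
grasp_force: 44.1
```

Call:
{"method": "step_arm", "body": {"motion": [{"claw": 45,"delta_pos": [38,0,0],"turn": 0},{"claw": 45,"delta_pos": [38,0,0],"turn": 0},{"claw": 45,"delta_pos": [20,0,0],"turn": 0},{"claw": 45,"delta_pos": [0,0,0],"turn": 0},{"claw": 45,"delta_pos": [0,0,0],"turn": 0}]}}

```text
clock: 7.62
eef_pos: [563.8, 97.9, 75.6]
tcp_rot: [-3.141, 0.0, 1.662]
contact_force: [-0.3, -0.1, -4.2]
opening: 0.615
grasp_force: 44.1
```

Run:
```python
from h import *
f=grab_frame("wrist"); save(f,"w5.png",1.3); s=sense(); print(s["eef_pos"],s["opening"],s["grasp_force"],s["contact_force"])
M=[(559.5,163,8),(566,78,8),(575,-6,8),(582,-91.5,8),(500,325,70),(433,180,114)];print(proj(f,M)*1.3); to(559.5,163,-15)
```

```text
[563.95751938  96.86538993  75.62193161] 0.6103957885424448 44.131175015936606 [-0.53303596  0.0548778  -1.80509027]
[[ 337.07035731  135.4063496 ]
 [ 334.55118231  281.36275474]
 [ 336.36000949  397.86352953]
 [ 334.91607441  491.48205834]
 [ 218.20688475 -291.75457722]
 [ -54.88661364   77.035659  ]]
tool d [66.3  1.5 90.6] yaw 1.661 p [564.   96.9  75.6]
```

View pics/w5.png

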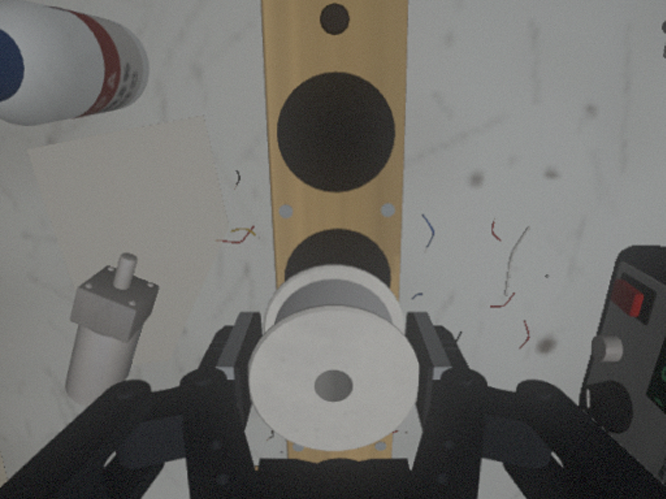

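The far mark's centre is at (336,132), the spool hub at (334,386), and the bottle is at the upper left. Everything matches the prediction to within a few pixels.

Run:
```python
from h import *
f=grab_frame("wrist"); s=sense(); p=s["eef_pos"]
m=at(f,np.array([[336,132],[334.5,19]])/1.3,8); print(m)
h=at(f,np.array([[334,385.5]])/1.3,p[2]+23.6+36)[0]; print("spool",h,h-p)
t=m[0]+(p-h); to(t[0],t[1],-14.5)
```

```text
[[558.99550616 163.72542875   8.        ]
 [553.06580369 219.99323393   8.        ]]
spool [563.88535645  96.41057523 135.25341532] [-0.21741938  0.17440213 59.6       ]
tool d [67.5  1.1 90.2] yaw 1.66 p [564.1  96.2  75.7]
```

Call:
{"method": "step_arm", "body": {"motion": [{"claw": 45,"delta_pos": [33.5,1,0],"turn": 0},{"claw": 45,"delta_pos": [33.5,0,10],"turn": 0},{"claw": 45,"delta_pos": [0,0,30],"turn": 0},{"claw": 45,"delta_pos": [0,0,25],"turn": 0},{"claw": 45,"delta_pos": [0,0,12],"turn": 0},{"claw": 45,"delta_pos": [0,0,6],"turn": 0},{"claw": 45,"delta_pos": [0,0,4],"turn": 0},{"claw": 45,"delta_pos": [0,0,0],"turn": 0}]}}

```text
clock: 8.38
eef_pos: [559.7, 162.9, -11.2]
tcp_rot: [-3.141, 0.0, 1.658]
contact_force: [0.2, -0.0, -3.3]
opening: 0.617
grasp_force: 44.1
```

Call:
{"method": "step_arm", "body": {"motion": [{"claw": 45,"delta_pos": [0,0,1.5],"turn": 0},{"claw": 45,"delta_pos": [0,0,1],"turn": 0},{"claw": 45,"delta_pos": [0,0,0],"turn": 0}]}}

```text
clock: 8.63
eef_pos: [560.0, 163.7, -12.9]
tcp_rot: [3.14, -0.0, 1.66]
contact_force: [0.0, -0.7, -2.2]
opening: 0.614
grasp_force: 44.1
```

Call:
{"method": "step_arm", "body": {"motion": [{"claw": 45,"delta_pos": [0,0,1.5],"turn": 0},{"claw": 45,"delta_pos": [0,0,0.5],"turn": 0},{"claw": 45,"delta_pos": [0,0,0],"turn": 0},{"claw": 45,"delta_pos": [0,0,0],"turn": 0}]}}

```text
clock: 8.97
eef_pos: [559.4, 163.8, -15.5]
tcp_rot: [3.141, -0.0, 1.66]
contact_force: [-0.5, -0.5, -2.0]
opening: 0.614
grasp_force: 44.3
```

Call:
{"method": "step_arm", "body": {"motion": [{"claw": 45,"delta_pos": [0,0,1],"turn": 0},{"claw": 45,"delta_pos": [0,0,0],"turn": 0},{"claw": 45,"delta_pos": [0,0,0],"turn": 0}]}}

```text
clock: 9.22
eef_pos: [559.4, 163.8, -15.6]
tcp_rot: [3.141, -0.0, 1.66]
contact_force: [-4.3, -1.4, 10.9]
opening: 0.615
grasp_force: 45.5
```

The spool is down. Releasing it, rising and heading for the jar.

Call:
{"method": "step_arm", "body": {"motion": [{"claw": 60,"delta_pos": [0,0,-1],"turn": 0},{"claw": 70,"delta_pos": [0,0,0],"turn": 0},{"claw": 80,"delta_pos": [0,0,0],"turn": 0},{"claw": 85,"delta_pos": [0,0,0],"turn": 0},{"claw": 85,"delta_pos": [0,0,-20],"turn": 0},{"claw": 85,"delta_pos": [0,0,-35],"turn": 0},{"claw": 85,"delta_pos": [0,0,-35],"turn": 0},{"claw": 85,"delta_pos": [0,0,-35],"turn": 0}]}}

```text
clock: 9.88
eef_pos: [558.9, 163.6, 110.4]
tcp_rot: [-3.14, 0.0, 1.66]
contact_force: [1.0, -0.2, 1.0]
opening: 0.993
grasp_force: 0.0
```

Call:
{"method": "step_arm", "body": {"motion": [{"claw": 85,"delta_pos": [0,0,-25],"turn": 0},{"claw": 85,"delta_pos": [30,-10,0],"turn": 0},{"claw": 85,"delta_pos": [35,-12,0],"turn": 0},{"claw": 85,"delta_pos": [35,-12,0],"turn": 0},{"claw": 85,"delta_pos": [35,-10,0],"turn": 0},{"claw": 85,"delta_pos": [0,0,0],"turn": 0},{"claw": 85,"delta_pos": [0,0,0],"turn": 0}]}}

```text
clock: 10.47
eef_pos: [502.7, 295.8, 134.3]
tcp_rot: [3.142, 0.0, 1.663]
contact_force: [0.4, -1.0, -0.3]
opening: 0.994
grasp_force: 0.0
```

Run:
```python
from h import *
f=grab_frame("wrist"); save(f,"w6.png",1.3); s=sense(); print(s["eef_pos"])
M=[(559,163.7,44),(501,325,70),(433,180,114),(548,436,70),(396,389,70)];print(proj(f,M)*1.3)
```

```text
[503.18242819 294.65329209 134.20175202]
[[392.71858064 413.69010402]
 [335.63864035 202.09877854]
 [195.06386683 454.96190203]
 [450.44125662  -5.62994146]
 [145.99459908  65.08250379]]
```

View pics/w6.png

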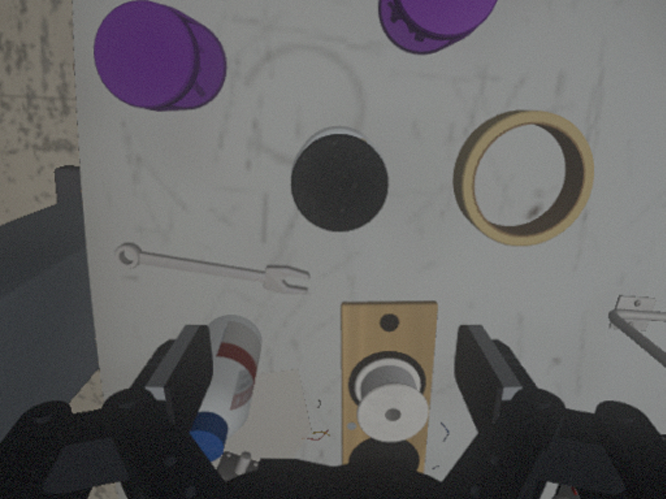

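The jar's lid is centred at (340,182) and the purple jars are well away. The tape ring's left edge, at (454,175), is close to the right finger, so I'll check that clearance.

Run:
```python
from h import *
f=grab_frame("wrist")
q=at(f,np.array([[339.7,182.5]])/1.3,70)[0]
for z in(0,25): print("tape",at(f,np.array([[454,175]])/1.3,z))
print("jar",q,"spool top",at(f,np.array([[393,414]])/1.3,44),"bottle top",at(f,np.array([[206,437]])/1.3,114)); to(q[0],q[1],-16)
```

```text
tape [[585.4716971  335.75222758   0.        ]]
tape [[578.08885615 339.05452233  25.        ]]
jar [502.67711955 334.94361762  70.        ] spool top [[559.50381693 162.15126327  44.        ]] bottle top [[440.02389254 193.17331173 114.        ]]
tool d [ 40.9   2.9 150.2] yaw 1.66 p [503.5 293.9 134.2]
```

Call:
{"method": "step_arm", "body": {"motion": [{"claw": 80,"delta_pos": [20,1.5,0],"turn": 0},{"claw": 80,"delta_pos": [20.5,1.5,0],"turn": 0},{"claw": 80,"delta_pos": [0,0,25],"turn": 0},{"claw": 80,"delta_pos": [0,0,35],"turn": 0},{"claw": 80,"delta_pos": [0,0,35],"turn": 0},{"claw": 80,"delta_pos": [0,0,30],"turn": 0},{"claw": 80,"delta_pos": [0,0,15],"turn": 0},{"claw": 80,"delta_pos": [0,0,10],"turn": 0}]}}

```text
clock: 11.23
eef_pos: [502.2, 332.6, -18.2]
tcp_rot: [-3.138, 0.002, 1.658]
contact_force: [0.2, -0.1, 0.6]
opening: 0.934
grasp_force: 0.0
```

Call:
{"method": "step_arm", "body": {"motion": [{"claw": 80,"delta_pos": [0,0,0],"turn": 0},{"claw": 65,"delta_pos": [0,0,0],"turn": 0},{"claw": 65,"delta_pos": [0,0,0],"turn": 0},{"claw": 50,"delta_pos": [0,0,0],"turn": 0},{"claw": 50,"delta_pos": [0,0,0],"turn": 0},{"claw": 50,"delta_pos": [0,0,0],"turn": 0},{"claw": 50,"delta_pos": [0,0,0],"turn": 0}]}}

```text
clock: 11.82
eef_pos: [504.1, 335.4, -13.9]
tcp_rot: [3.139, -0.001, 1.66]
contact_force: [0.5, -1.8, 7.7]
opening: 0.663
grasp_force: 43.6
```

The jar is gripped. Carrying it over to mark 2.

Call:
{"method": "step_arm", "body": {"motion": [{"claw": 50,"delta_pos": [0,0,-20],"turn": 0},{"claw": 50,"delta_pos": [0,0,-40],"turn": 0},{"claw": 50,"delta_pos": [0,0,-40],"turn": 0},{"claw": 50,"delta_pos": [-20,15,0],"turn": 0},{"claw": 50,"delta_pos": [-30,15,0],"turn": 0},{"claw": 50,"delta_pos": [-35,10,0],"turn": 0},{"claw": 50,"delta_pos": [-38,0,0],"turn": 0},{"claw": 50,"delta_pos": [-38,0,0],"turn": 0}]}}

```text
clock: 12.48
eef_pos: [557.6, 176.9, 85.0]
tcp_rot: [3.14, -0.0, 1.661]
contact_force: [0.1, 0.2, -2.2]
opening: 0.658
grasp_force: 43.8
```

Call:
{"method": "step_arm", "body": {"motion": [{"claw": 50,"delta_pos": [-38,0,0],"turn": 0},{"claw": 50,"delta_pos": [-38,0,0],"turn": 0},{"claw": 50,"delta_pos": [-24,0,0],"turn": 0},{"claw": 50,"delta_pos": [0,0,0],"turn": 0},{"claw": 50,"delta_pos": [0,0,0],"turn": 0},{"claw": 50,"delta_pos": [0,0,0],"turn": 0}]}}

```text
clock: 12.98
eef_pos: [566.0, 78.7, 84.7]
tcp_rot: [3.141, -0.0, 1.659]
contact_force: [0.7, 0.7, -2.7]
opening: 0.661
grasp_force: 43.8
```

Run:
```python
from h import *
f=grab_frame("wrist"); s=sense(); print(s["eef_pos"],s["opening"],s["grasp_force"])
save(f,"w7.png",1.3); print(proj(f,[(566.7,78.6,171),(559,163.7,44)])*1.3)
to(566.7,78.6,-7.5)
```

```text
[565.96493391  79.1889886   84.66455965] 0.663677232215591 43.8345396198838
[[337.59244288 449.42162401]
 [335.04533661  96.01378677]]
tool d [-0.7  0.7 92.2] yaw 1.66 p [566.   79.2  84.7]
```

View pics/w7.png

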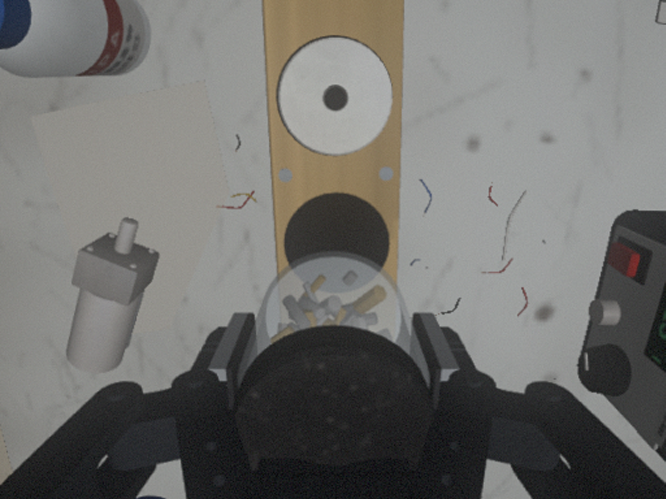

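The spool sits in the middle of mark 1 at (335,96). Mark 2's top edge is at (337,193) with its sides at x = 285 and 389, and the jar's lid edge is at (335,328). Checking the fit.

Run:
```python
from h import *
f=grab_frame("wrist"); p=sense()["eef_pos"]
def circ(x,y,z,r):
    a=np.linspace(0,6.28,200);q=proj(f,np.c_[x+r*np.cos(a),y+r*np.sin(a),0*a+z])*1.3;return q.min(0).round(),q.max(0).round()
print(circ(566.7,78.6,8,32)); print(circ(566.7,78.6,8+0,32))
for z in (96,100,104): print(circ(p[0],p[1],z+70,27), circ(p[0],p[1],z,29))
```

```text
(array([282., 194.]), array([388., 294.]))
(array([282., 194.]), array([388., 294.]))
(array([231., 344.]), array([438., 508.])) (array([264., 244.]), array([405., 371.]))
(array([228., 354.]), array([442., 520.])) (array([262., 248.]), array([406., 377.]))
(array([224., 364.]), array([446., 533.])) (array([261., 251.]), array([408., 383.]))
```

Call:
{"method": "step_arm", "body": {"motion": [{"claw": 50,"delta_pos": [0,1.3,20],"turn": 0},{"claw": 50,"delta_pos": [0,0,30],"turn": 0},{"claw": 50,"delta_pos": [0,0,20],"turn": 0},{"claw": 50,"delta_pos": [0,0,12],"turn": 0},{"claw": 50,"delta_pos": [0,0,6],"turn": 0},{"claw": 50,"delta_pos": [0,0,2],"turn": 0},{"claw": 50,"delta_pos": [0,0,0],"turn": 0},{"claw": 50,"delta_pos": [0,0,0],"turn": 0}]}}

```text
clock: 13.75
eef_pos: [568.1, 79.1, -4.8]
tcp_rot: [3.14, -0.0, 1.66]
contact_force: [-0.6, -0.5, -2.6]
opening: 0.656
grasp_force: 43.9
```

Call:
{"method": "step_arm", "body": {"motion": [{"claw": 50,"delta_pos": [0,0,1.2],"turn": 0},{"claw": 50,"delta_pos": [0,0,0],"turn": 0},{"claw": 50,"delta_pos": [0,0,0],"turn": 0}]}}

```text
clock: 14.0
eef_pos: [568.3, 78.9, -5.9]
tcp_rot: [3.14, -0.0, 1.66]
contact_force: [-0.3, 1.8, 3.5]
opening: 0.664
grasp_force: 44.4
```

Contact. Releasing, rising, and moving to view the bottle.

Call:
{"method": "step_arm", "body": {"motion": [{"claw": 62,"delta_pos": [0,0,0],"turn": 0},{"claw": 72,"delta_pos": [0,0,0],"turn": 0},{"claw": 82,"delta_pos": [0,0,0],"turn": 0},{"claw": 82,"delta_pos": [0,0,-20],"turn": 0},{"claw": 85,"delta_pos": [0,0,-35],"turn": 0},{"claw": 85,"delta_pos": [0,0,-38],"turn": 0},{"claw": 85,"delta_pos": [0,0,-38],"turn": 0},{"claw": 85,"delta_pos": [10,-25,0],"turn": 0}]}}

```text
clock: 14.67
eef_pos: [549.6, 86.5, 131.7]
tcp_rot: [3.127, -0.0, 1.659]
contact_force: [2.0, 1.7, 1.0]
opening: 0.997
grasp_force: 0.0
```

Call:
{"method": "step_arm", "body": {"motion": [{"claw": 85,"delta_pos": [10,-35,0],"turn": 0},{"claw": 85,"delta_pos": [10,-35,0],"turn": 0},{"claw": 85,"delta_pos": [20,-32,0],"turn": 0},{"claw": 85,"delta_pos": [0,0,0],"turn": 0},{"claw": 85,"delta_pos": [0,0,0],"turn": 0}]}}

```text
clock: 15.08
eef_pos: [434.8, 117.5, 124.3]
tcp_rot: [-3.141, 0.0, 1.661]
contact_force: [1.3, -0.5, 0.5]
opening: 0.994
grasp_force: 0.0
```

Run:
```python
from h import *
f=grab_frame("wrist"); s=sense(); print(s["eef_pos"])
save(f,"w8.png",1.3); print(proj(f,[(438,190,114),(438,190,0)])*1.3)
```

```text
[436.38937766 117.35956684 124.53840014]
[[358.25116515 128.55493183]
 [348.73102705 119.10553751]]
```

View pics/w8.png

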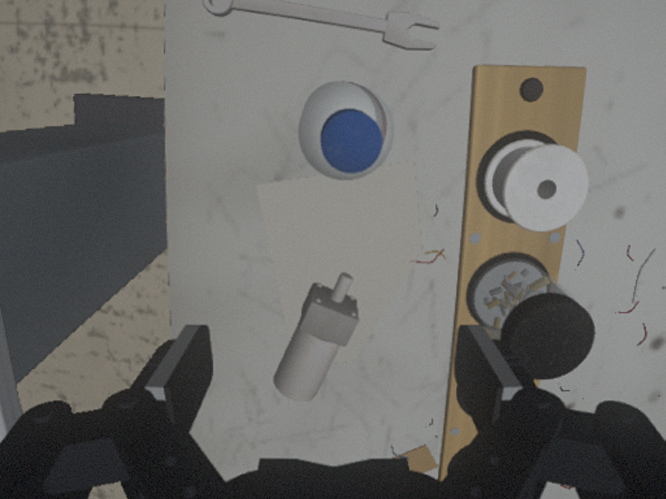

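Jar base (512,295) is centred on mark 2. The bottle cap's top is at (351,139).

Run:
```python
from h import *
f=grab_frame("wrist")
q=at(f,np.array([[351,139.5]])/1.3,114)[0]; print(q,at(f,np.array([[348,131]])/1.3,80)); to(q[0],q[1],18)
```

```text
[437.21830727 185.24273776 114.        ] [[436.99355295 186.64935055  80.        ]]
tool d [ 67.7   6.1 106.5] yaw 1.66 p [437.2 117.2 124.5]
```

Call:
{"method": "step_arm", "body": {"motion": [{"claw": 85,"delta_pos": [34,3,0],"turn": 0},{"claw": 85,"delta_pos": [34,3,0],"turn": 0},{"claw": 85,"delta_pos": [0,0,0],"turn": 0},{"claw": 85,"delta_pos": [0,0,30],"turn": 0},{"claw": 85,"delta_pos": [0,0,30],"turn": 0},{"claw": 85,"delta_pos": [0,0,20],"turn": 0},{"claw": 85,"delta_pos": [0,0,10],"turn": 0},{"claw": 85,"delta_pos": [0,0,5],"turn": 0}]}}

```text
clock: 15.85
eef_pos: [436.2, 184.8, 27.6]
tcp_rot: [-3.139, 0.001, 1.659]
contact_force: [0.0, -0.8, -0.1]
opening: 0.995
grasp_force: 0.0
```

Call:
{"method": "step_arm", "body": {"motion": [{"claw": 85,"delta_pos": [0,0,4],"turn": 0},{"claw": 85,"delta_pos": [0,0,4],"turn": 0},{"claw": 85,"delta_pos": [0,0,3],"turn": 0},{"claw": 70,"delta_pos": [0,0,0],"turn": 0},{"claw": 60,"delta_pos": [0,0,0],"turn": 0},{"claw": 50,"delta_pos": [0,0,0],"turn": 0},{"claw": 50,"delta_pos": [0,0,0],"turn": 0}]}}

```text
clock: 16.43
eef_pos: [436.5, 185.5, 18.6]
tcp_rot: [3.141, -0.0, 1.66]
contact_force: [0.7, -0.3, -0.1]
opening: 0.584
grasp_force: 0.0
```

Call:
{"method": "step_arm", "body": {"motion": [{"claw": 40,"delta_pos": [0,0,0],"turn": 0},{"claw": 40,"delta_pos": [0,0,0],"turn": 0},{"claw": 40,"delta_pos": [0,0,0],"turn": 0},{"claw": 40,"delta_pos": [0,0,0],"turn": 0}], "force": 30}}

```text
clock: 16.77
eef_pos: [436.1, 185.4, 18.7]
tcp_rot: [-3.142, -0.0, 1.66]
contact_force: [-2.5, -0.9, 6.8]
opening: 0.548
grasp_force: 29.5
```

The bottle is gripped. Carrying it to mark 3.

Call:
{"method": "step_arm", "body": {"motion": [{"claw": 40,"delta_pos": [0,0,-20],"turn": 0},{"claw": 40,"delta_pos": [0,0,-40],"turn": 0},{"claw": 40,"delta_pos": [0,0,-40],"turn": 0},{"claw": 40,"delta_pos": [-20,14,0],"turn": 0},{"claw": 40,"delta_pos": [-30,20,0],"turn": 0},{"claw": 40,"delta_pos": [-33,20,0],"turn": 0},{"claw": 40,"delta_pos": [-33,20,0],"turn": 0},{"claw": 40,"delta_pos": [-33,20,0],"turn": 0}]}}

```text
clock: 17.43
eef_pos: [543.9, 43.8, 118.6]
tcp_rot: [3.141, -0.0, 1.66]
contact_force: [0.7, 0.8, -0.8]
opening: 0.546
grasp_force: 31.4
```

Call:
{"method": "step_arm", "body": {"motion": [{"claw": 40,"delta_pos": [-33,17,0],"turn": 0},{"claw": 40,"delta_pos": [-21,10,0],"turn": 0},{"claw": 40,"delta_pos": [0,0,0],"turn": 0},{"claw": 40,"delta_pos": [0,0,0],"turn": 0},{"claw": 40,"delta_pos": [0,0,0],"turn": 0}]}}

```text
clock: 17.85
eef_pos: [574.0, -5.8, 117.9]
tcp_rot: [-3.141, -0.0, 1.659]
contact_force: [0.3, 0.7, -1.7]
opening: 0.546
grasp_force: 31.2
```

Run:
```python
from h import *
f=grab_frame("wrist"); p=sense()["eef_pos"]; print(p)
save(f,"w9.png",1.3)
def circ(x,y,z,r):
    a=np.linspace(0,6.28,200);q=proj(f,np.c_[x+r*np.cos(a),y+r*np.sin(a),0*a+z])*1.3;return q.min(0).round(),q.max(0).round()
print("mark3",circ(574.8,-6,8,32),"lid",circ(568,79,78,27),"base",circ(p[0],p[1],100,23.5)); to(574.8,-6,26.5)
```

```text
[573.94022054  -5.34436342 117.96988802]
mark3 (array([288., 183.]), array([382., 274.])) lid (array([279.,  35.]), array([395., 155.])) base (array([284., 235.]), array([383., 327.]))
tool d [-0.7  0.8 91.5] yaw 1.66 p [573.9  -5.3 118. ]
```

View pics/w9.png

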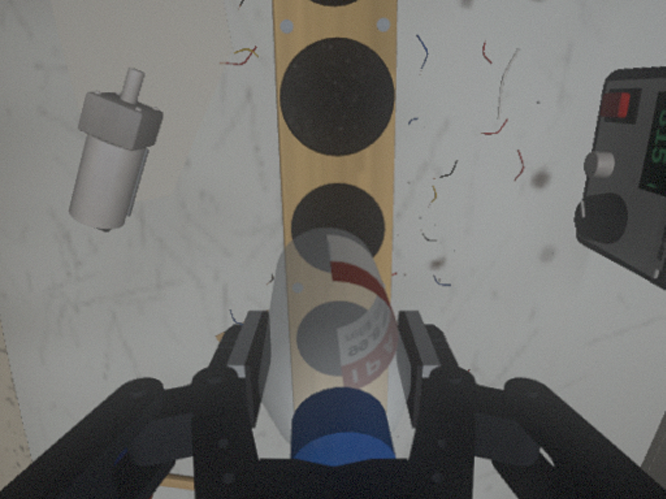

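Mark 3's sides are at x = 291 and 384 with its top at row 183, so it lies about 1.5 mm further out than predicted. The bottle hangs straight.

Call:
{"method": "step_arm", "body": {"motion": [{"claw": 40,"delta_pos": [-1,2,15],"turn": 0},{"claw": 40,"delta_pos": [0,0,30],"turn": 0},{"claw": 40,"delta_pos": [0,0,22],"turn": 0},{"claw": 40,"delta_pos": [0,0,12],"turn": 0},{"claw": 40,"delta_pos": [0,0,6],"turn": 0},{"claw": 40,"delta_pos": [0,0,3],"turn": 0},{"claw": 40,"delta_pos": [0,0,0],"turn": 0},{"claw": 40,"delta_pos": [0,0,0],"turn": 0}]}}

```text
clock: 18.57
eef_pos: [577.6, -6.7, 31.2]
tcp_rot: [3.14, 0.0, 1.66]
contact_force: [0.3, 0.6, -1.8]
opening: 0.543
grasp_force: 31.2
```

Call:
{"method": "step_arm", "body": {"motion": [{"claw": 40,"delta_pos": [0,0,1.5],"turn": 0},{"claw": 40,"delta_pos": [0,0,0],"turn": 0},{"claw": 40,"delta_pos": [0,0,0],"turn": 0}]}}

```text
clock: 18.82
eef_pos: [577.3, -7.0, 29.3]
tcp_rot: [3.141, 0.0, 1.66]
contact_force: [-0.6, 0.1, -1.3]
opening: 0.543
grasp_force: 31.2
```

Call:
{"method": "step_arm", "body": {"motion": [{"claw": 40,"delta_pos": [0.5,-1,1],"turn": 0},{"claw": 40,"delta_pos": [0,0,0.7],"turn": 0},{"claw": 40,"delta_pos": [0,0,0],"turn": 0},{"claw": 40,"delta_pos": [0,0,0],"turn": 0}]}}

```text
clock: 19.15
eef_pos: [575.8, -6.5, 26.9]
tcp_rot: [-3.141, -0.0, 1.66]
contact_force: [0.1, 0.1, -1.3]
opening: 0.547
grasp_force: 31.2
```

Call:
{"method": "step_arm", "body": {"motion": [{"claw": 40,"delta_pos": [0,0,0.7],"turn": 0},{"claw": 40,"delta_pos": [0,0,0],"turn": 0},{"claw": 40,"delta_pos": [0,0,0],"turn": 0}]}}

```text
clock: 19.4
eef_pos: [575.9, -6.6, 26.8]
tcp_rot: [3.142, 0.0, 1.66]
contact_force: [-1.7, -1.0, 5.6]
opening: 0.549
grasp_force: 32.1
```

Call:
{"method": "step_arm", "body": {"motion": [{"claw": 50,"delta_pos": [0,0,0],"turn": 0},{"claw": 60,"delta_pos": [0,0,0],"turn": 0},{"claw": 75,"delta_pos": [0,0,0],"turn": 0},{"claw": 85,"delta_pos": [0,0,0],"turn": 0},{"claw": 85,"delta_pos": [0,0,-20],"turn": 0},{"claw": 85,"delta_pos": [0,0,-35],"turn": 0},{"claw": 85,"delta_pos": [0,0,-40],"turn": 0},{"claw": 85,"delta_pos": [0,0,-40],"turn": 0}]}}

```text
clock: 20.07
eef_pos: [575.1, -6.5, 162.2]
tcp_rot: [-3.14, -0.0, 1.66]
contact_force: [2.0, 0.8, -0.3]
opening: 0.993
grasp_force: 0.0
```

Call:
{"method": "step_arm", "body": {"motion": [{"claw": 85,"delta_pos": [-20,-14,-15],"turn": 0},{"claw": 85,"delta_pos": [-32,-22,0],"turn": 0},{"claw": 85,"delta_pos": [-32,-22,0],"turn": 0},{"claw": 85,"delta_pos": [-32,-22,0],"turn": 0},{"claw": 85,"delta_pos": [-32,-22,0],"turn": 0},{"claw": 85,"delta_pos": [-32,-22,0],"turn": 0},{"claw": 85,"delta_pos": [-32,-22,0],"turn": 0},{"claw": 85,"delta_pos": [-20,-10,0],"turn": 0}]}}

```text
clock: 20.73
eef_pos: [438.8, -253.8, 176.3]
tcp_rot: [-3.141, 0.001, 1.659]
contact_force: [-0.1, 0.2, 0.1]
opening: 0.995
grasp_force: 0.0
```

Call:
{"method": "step_arm", "body": {"motion": [{"claw": 85,"delta_pos": [0,0,0],"turn": 0},{"claw": 85,"delta_pos": [0,0,0],"turn": 0}]}}

```text
clock: 20.9
eef_pos: [440.6, -252.4, 176.3]
tcp_rot: [3.141, -0.0, 1.657]
contact_force: [0.3, 0.6, -0.1]
opening: 0.995
grasp_force: 0.0
```

Run:
```python
from h import *
f=grab_frame("wrist"); print(sense()["eef_pos"]); save(f,"w10.png",1.3)
print(proj(f,[(441,-180,161),(441,-180,143),(441,-180,0),(582.5,-91.5,8)])*1.3)
```

```text
[ 441.01635263 -251.53490856  176.25903474]
[[349.97469719 127.51471777]
 [348.50993317 125.46029611]
 [342.22939623 116.66134861]
 [544.79712124  14.54640595]]
```

View pics/w10.png

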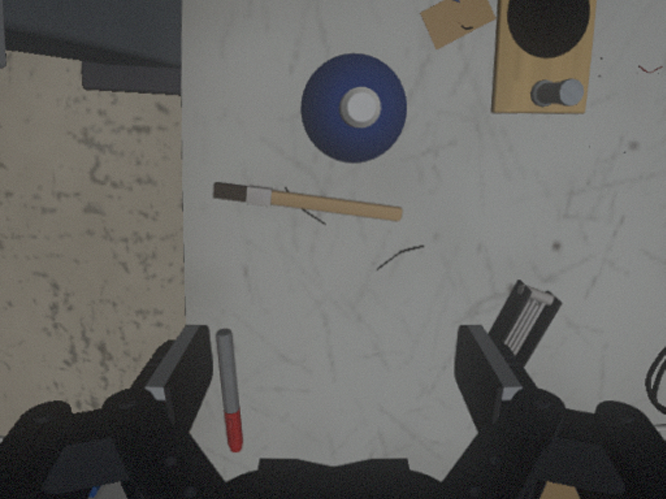

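The can's nozzle top is at (362,106), mark 4's sides are at x = 506 and 591 with its bottom edge at row 57, and the post's foot is near (543,92).

Run:
```python
from h import *
f=grab_frame("wrist")
def circ(x,y,z,r):
    a=np.linspace(0,6.28,200);q=proj(f,np.c_[x+r*np.cos(a),y+r*np.sin(a),0*a+z])*1.3;return q.min(0).round(),q.max(0).round()
q=at(f,np.array([[361.5,106]])/1.3,161)[0]; print(q)
print(circ(582.5,-91.5,8,32),circ(584.5,-91.5,8,32),circ(q[0],q[1],120,26.5))
to(q[0],q[1],63)
```

```text
[ 445.20977037 -170.01570593  161.        ]
(array([502., -30.]), array([585.,  61.])) (array([505., -30.]), array([588.,  62.])) (array([304.,  50.]), array([409., 158.]))
tool d [ 80.3  11.1 113.2] yaw 1.66 p [ 441.3 -251.   176.2]
```

Call:
{"method": "step_arm", "body": {"motion": [{"claw": 85,"delta_pos": [26,3.5,0],"turn": 0},{"claw": 85,"delta_pos": [27,3.5,0],"turn": 0},{"claw": 85,"delta_pos": [26,3.4,0],"turn": 0},{"claw": 85,"delta_pos": [0,0,0],"turn": 0},{"claw": 85,"delta_pos": [0,0,25],"turn": 0},{"claw": 85,"delta_pos": [0,0,30],"turn": 0},{"claw": 85,"delta_pos": [0,0,25],"turn": 0},{"claw": 85,"delta_pos": [0,0,12],"turn": 0}]}}

```text
clock: 21.67
eef_pos: [443.4, -170.3, 81.7]
tcp_rot: [-3.139, -0.001, 1.662]
contact_force: [-1.0, -0.3, -0.6]
opening: 0.994
grasp_force: 0.0
```

Call:
{"method": "step_arm", "body": {"motion": [{"claw": 85,"delta_pos": [0,0,5],"turn": 0},{"claw": 85,"delta_pos": [0,0,5],"turn": 0},{"claw": 85,"delta_pos": [0,0,4],"turn": 0},{"claw": 85,"delta_pos": [0,0,4],"turn": 0},{"claw": 85,"delta_pos": [0,0,2],"turn": 0},{"claw": 70,"delta_pos": [0,0,0],"turn": 0},{"claw": 60,"delta_pos": [0,0,0],"turn": 0},{"claw": 55,"delta_pos": [0,0,0],"turn": 0}]}}

```text
clock: 22.33
eef_pos: [444.7, -172.0, 64.7]
tcp_rot: [3.141, 0.0, 1.66]
contact_force: [0.1, -0.4, 0.9]
opening: 0.644
grasp_force: 0.0
```

Call:
{"method": "step_arm", "body": {"motion": [{"claw": 45,"delta_pos": [0,0,0],"turn": 0},{"claw": 45,"delta_pos": [0,0,0],"turn": 0},{"claw": 45,"delta_pos": [0,0,0],"turn": 0},{"claw": 45,"delta_pos": [0,0,0],"turn": 0},{"claw": 45,"delta_pos": [0,0,0],"turn": 0}], "force": 45}}

```text
clock: 22.75
eef_pos: [444.2, -172.0, 65.0]
tcp_rot: [-3.141, 0.0, 1.66]
contact_force: [-3.1, 1.0, 7.8]
opening: 0.606
grasp_force: 45.1
```

The can is gripped. Lifting it and carrying it to mark 4.

Call:
{"method": "step_arm", "body": {"motion": [{"claw": 45,"delta_pos": [0,0,-15],"turn": 0},{"claw": 45,"delta_pos": [0,0,-30],"turn": 0},{"claw": 45,"delta_pos": [0,0,-35],"turn": 0},{"claw": 45,"delta_pos": [10,20,0],"turn": 0},{"claw": 45,"delta_pos": [14,30,0],"turn": 0},{"claw": 45,"delta_pos": [14,32,0],"turn": 0},{"claw": 45,"delta_pos": [14,30,0],"turn": 0},{"claw": 45,"delta_pos": [11,25,0],"turn": 0}]}}

```text
clock: 23.42
eef_pos: [577.0, -95.7, 144.5]
tcp_rot: [3.141, -0.0, 1.66]
contact_force: [0.5, 0.4, -2.7]
opening: 0.605
grasp_force: 47.8
```

Call:
{"method": "step_arm", "body": {"motion": [{"claw": 45,"delta_pos": [5.5,10.5,0],"turn": 0},{"claw": 45,"delta_pos": [0,0,0],"turn": 0},{"claw": 45,"delta_pos": [0,0,0],"turn": 0},{"claw": 45,"delta_pos": [0,0,0],"turn": 0}]}}

```text
clock: 23.75
eef_pos: [583.7, -90.9, 143.9]
tcp_rot: [-3.14, -0.0, 1.66]
contact_force: [-0.4, 0.1, -2.6]
opening: 0.602
grasp_force: 47.8
```

Run:
```python
from h import *
f=grab_frame("wrist"); p=sense()["eef_pos"]
g=grab_frame("side"); a=cv2.resize(f["img"],(512,384)); b=cv2.resize(g["img"][120:260,200:330],None,fx=2.743,fy=2.743)[:384,:280]
b=cv2.resize(b,(280,384)); cv2.imwrite("pics/w11.png",np.hstack([a,b])[...,::-1])
def circ(x,y,z,r):
    a=np.linspace(0,6.28,200);q=proj(f,np.c_[x+r*np.cos(a),y+r*np.sin(a),0*a+z]);return q.min(0).round(),q.max(0).round()
print(circ(585,-90.5,8,32),circ(p[0],p[1],80,26.5)); to(585,-90.5,72.5)
```

```text
(array([225., 135.]), array([292., 200.])) (array([222., 159.]), array([292., 226.]))
tool d [ 0.6  1.1 71.7] yaw 1.659 p [584.  -91.2 144.2]
```

View pics/w11.png

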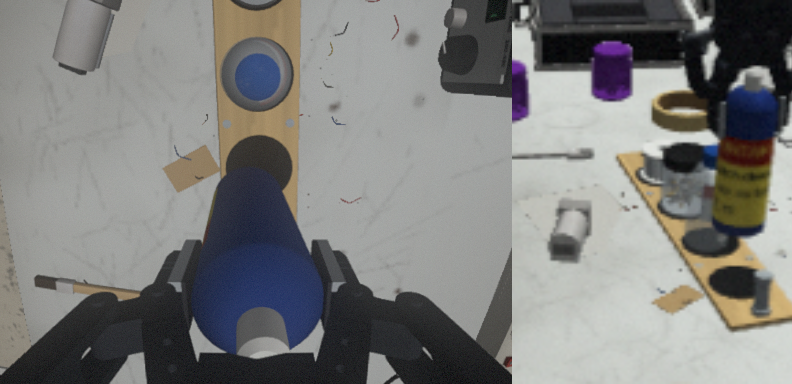

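Mark 4 spans x 226–293 with its top at row 135, as predicted. The bottle is centred on mark 3 and the can hangs upright. Lowering.

Call:
{"method": "step_arm", "body": {"motion": [{"claw": 45,"delta_pos": [0.5,1.1,15],"turn": 0},{"claw": 45,"delta_pos": [0,0,25],"turn": 0},{"claw": 45,"delta_pos": [0,0,15],"turn": 0},{"claw": 45,"delta_pos": [0,0,8],"turn": 0},{"claw": 45,"delta_pos": [0,0,4],"turn": 0},{"claw": 45,"delta_pos": [0,0,2],"turn": 0},{"claw": 45,"delta_pos": [0,0,0],"turn": 0},{"claw": 45,"delta_pos": [0,0,0],"turn": 0}]}}

```text
clock: 24.52
eef_pos: [586.9, -90.1, 76.2]
tcp_rot: [3.14, 0.0, 1.66]
contact_force: [0.6, -0.5, -3.0]
opening: 0.601
grasp_force: 47.8
```

Call:
{"method": "step_arm", "body": {"motion": [{"claw": 45,"delta_pos": [0,0,1.2],"turn": 0},{"claw": 45,"delta_pos": [0,0,0],"turn": 0},{"claw": 45,"delta_pos": [0,0,0],"turn": 0}]}}

```text
clock: 24.77
eef_pos: [586.6, -89.9, 74.5]
tcp_rot: [3.141, 0.0, 1.66]
contact_force: [0.5, 0.9, -3.3]
opening: 0.607
grasp_force: 47.8
```

Call:
{"method": "step_arm", "body": {"motion": [{"claw": 45,"delta_pos": [-0.3,-1.2,0.8],"turn": 0},{"claw": 45,"delta_pos": [0,0,0],"turn": 0},{"claw": 45,"delta_pos": [0,0,0],"turn": 0}]}}

```text
clock: 25.02
eef_pos: [585.0, -90.3, 73.3]
tcp_rot: [-3.141, -0.0, 1.66]
contact_force: [0.4, -0.8, -2.4]
opening: 0.6
grasp_force: 47.8
```

Call:
{"method": "step_arm", "body": {"motion": [{"claw": 45,"delta_pos": [0,0,0.7],"turn": 0},{"claw": 45,"delta_pos": [0,0,0],"turn": 0},{"claw": 45,"delta_pos": [0,0,0],"turn": 0}]}}

```text
clock: 25.27
eef_pos: [585.2, -90.3, 73.1]
tcp_rot: [3.141, -0.0, 1.66]
contact_force: [-1.4, 0.2, 5.4]
opening: 0.605
grasp_force: 49.3
```

Contact. Releasing, rising straight up and backing off.

Call:
{"method": "step_arm", "body": {"motion": [{"claw": 56,"delta_pos": [0,0,0],"turn": 0},{"claw": 65,"delta_pos": [0,0,0],"turn": 0},{"claw": 75,"delta_pos": [0,0,0],"turn": 0},{"claw": 85,"delta_pos": [0,0,0],"turn": 0},{"claw": 85,"delta_pos": [0,0,-15],"turn": 0},{"claw": 85,"delta_pos": [0,0,-30],"turn": 0},{"claw": 85,"delta_pos": [0,0,-40],"turn": 0},{"claw": 85,"delta_pos": [0,0,-40],"turn": 0}]}}

```text
clock: 25.93
eef_pos: [584.3, -90.2, 198.1]
tcp_rot: [-3.139, -0.001, 1.66]
contact_force: [0.9, -0.4, -0.2]
opening: 0.997
grasp_force: 0.0
```

Call:
{"method": "step_arm", "body": {"motion": [{"claw": 85,"delta_pos": [-30,0,-20],"turn": 0},{"claw": 85,"delta_pos": [-38,0,0],"turn": 0},{"claw": 85,"delta_pos": [-38,0,0],"turn": 0},{"claw": 85,"delta_pos": [-38,0,0],"turn": 0},{"claw": 85,"delta_pos": [-20,0,0],"turn": 0},{"claw": 85,"delta_pos": [0,0,0],"turn": 0},{"claw": 85,"delta_pos": [0,0,0],"turn": 0}]}}

```text
clock: 26.52
eef_pos: [599.4, -254.6, 217.1]
tcp_rot: [-3.141, -0.0, 1.658]
contact_force: [-0.1, 0.6, -0.3]
opening: 0.994
grasp_force: 0.0
```

Run:
```python
from h import *
f=grab_frame("wrist"); g=grab_frame("scene"); a=cv2.resize(f["img"],(512,384))[:, :]
b=cv2.resize(g["img"][140:260,180:330],(480,384))[:, :288]; b=cv2.resize(g["img"][140:260,200:320],(288,288)); b=np.vstack([b,np.zeros((96,288,3),np.uint8)])
cv2.imwrite("pics/w12.png",np.hstack([a,b])[...,::-1]); print(sense()["eef_pos"])
print(proj(f,[(585,-90.5,8),(585,-90.5,169),(576,-6,122)]))
```

```text
[ 599.47963007 -252.89786572  217.29654591]
[[ 256.61746037   -1.75229712]
 [ 256.73515693  -65.32028441]
 [ 254.28499927 -163.29044585]]
```

View pics/w12.png

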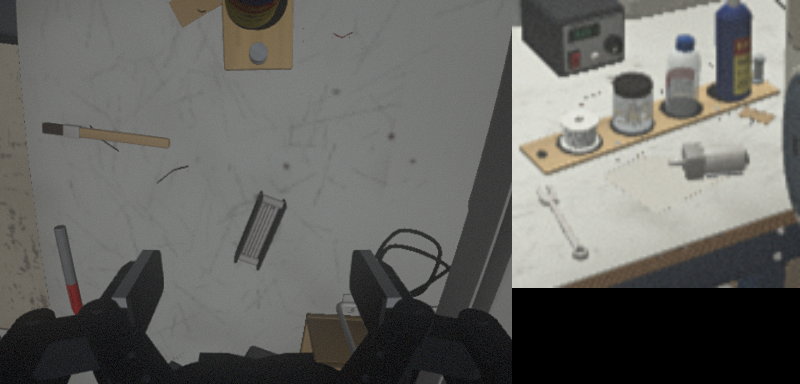

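All four stand upright and centred, in the order spool, jar, bottle, can toward the post. The motor and hex keys haven't moved. Handing in.

```bash
python3 -c "
from rig import *
print(sign_off())"
```

```text
the job is handed in; nothing more can be done
None
```

The job is handed in at about 27 s: can, bottle, jar and spool stand upright on the marks in height order from the post, and the motor and hex keys are untouched; I viewed 15 pictures, one over the limit of 14.

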